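# Reverse the row of bench supplies

## Task

This station is being turned round for a left-handed colleague: move the four bench supplies from the wooden rack into the empty metal rack, in reverse order, so that the one at the left end of the wooden rack ends at the right end of the metal rack, and so on along the row. Set each one upright in the middle of its own bay, and leave the multimeter and the screwdriver where they lie.

Things in the scene. Friction and masses are not known exactly. Their poses are not given: they have to be found in the camera images.
- solder_reel: The solder reel: a spool with wide round flanges wound with bright solder wire, 58 mm across, flanges up to 40 mm high (a loose wire end drawn above that, 48 mm, is not solid), standing on one flange; its solid body is centred 1 mm toward its -x and -y. Origin: centre of its underside, z up.
- flux_jar: The flux jar: a round amber jar with a black lid on it (the lid stays on), 43 mm across, 38 mm high. Origin: centre of its underside, z up.
- eraser: The white and blue eraser block lying flat, 19 mm along its x, 42 mm along its y (front to back in the rack at the start), 13 mm high. Origin: centre of its underside, z up.
- battery_9v: The rectangular 9 V battery lying on its broad side, 48 mm along its x (front to back in the rack at the start), 27 mm along its y, 17 mm high; one end in x carries the two small terminals, its solid block reaches from x = -24 to +21 mm. Origin: centre of its underside, z up.
- wood_rack: Wooden rack, a supply in each bay at the start. 326 x 80 mm, fixed; origin on the bench below its centre; long side along its y (+y is left seen from the robot). Four bays, centres x = 0, y = +117, +39, -39, -117 mm, each 74 mm wide; open in front and behind, no lip. Floor 12 mm over the bench plus a 3 mm cork pad in each bay: things stand at 15 mm. Dividers to 24 mm, end cheeks to 28 mm over the bench.
- metal_rack: Grey metal rack, empty at the start. 326 x 80 mm, fixed; origin on the bench below its centre; long side along its y (+y is left seen from the robot). Four bays, centres x = 0, y = +117, +39, -39, -117 mm, each 74 mm wide; open in front and behind, no lip. Floor 22 mm over the bench plus a fixed 3 mm dark pad in each bay: things stand at 25 mm. Dividers to 34 mm, end cheeks to 38 mm over the bench.
- pad_solder_reel: Cork pad, 64 mm square and 3 mm thick, fixed in the bay of the wooden rack in which the solder reel stands at the start; all four pads look alike. It stays there and marks that bay after the thing has left. Origin: centre of its underside, on the rack's floor.
- pad_flux_jar: Cork pad, 64 mm square and 3 mm thick, fixed in the bay of the wooden rack in which the flux jar stands at the start; all four pads look alike. It stays there and marks that bay after the thing has left. Origin: centre of its underside, on the rack's floor.
- pad_eraser: Cork pad, 64 mm square and 3 mm thick, fixed in the bay of the wooden rack in which the eraser stands at the start; all four pads look alike. It stays there and marks that bay after the thing has left. Origin: centre of its underside, on the rack's floor.
- pad_battery_9v: Cork pad, 64 mm square and 3 mm thick, fixed in the bay of the wooden rack in which the battery stands at the start; all four pads look alike. It stays there and marks that bay after the thing has left. Origin: centre of its underside, on the rack's floor.
- multimeter: Hand multimeter lying on the bench beside the racks, 128 x 78 x 37 mm, not to be disturbed. Origin: centre of its underside.
- screwdriver: Stubby screwdriver lying on the bench beside the racks, 167 mm long, 28 mm thick, not to be disturbed. Origin: middle of its length, on the bench.

How it is judged:
At the end, for the whole second after the job is handed in: Each supply stands in the metal rack's bay mirroring its first bay in the wooden rack (first from left in first from right, second in second), origin within 15 mm of the bay's centre along and across the rack, 18 to 32 mm over the bench, upright within 0.15 rad, released, at rest (((y of pad_solder_reel in the frame of wood_rack between 0.097 and 0.137 m and y of solder_reel in the frame of metal_rack between -0.132 and -0.102 m) or (y of pad_solder_reel in the frame of wood_rack between 0.019 and 0.059 m and y of solder_reel in the frame of metal_rack between -0.054 and -0.024 m) or (y of pad_solder_reel in the frame of wood_rack between -0.059 and -0.019 m and y of solder_reel in the frame of metal_rack between 0.024 and 0.054 m) or (y of pad_solder_reel in the frame of wood_rack between -0.137 and -0.097 m and y of solder_reel in the frame of metal_rack between 0.102 and 0.132 m)) and x of solder_reel in the frame of metal_rack between -0.015 and 0.015 m and z of solder_reel in the frame of metal_rack between 0.018 and 0.032 m and angle between each of solder_reel, flux_jar, eraser, battery_9v's own z axis and vertical below 0.15 rad and linear speed of each of solder_reel, flux_jar, eraser, battery_9v below 0.02 m/s and ((y of pad_flux_jar in the frame of wood_rack between 0.097 and 0.137 m and y of flux_jar in the frame of metal_rack between -0.132 and -0.102 m) or (y of pad_flux_jar in the frame of wood_rack between 0.019 and 0.059 m and y of flux_jar in the frame of metal_rack between -0.054 and -0.024 m) or (y of pad_flux_jar in the frame of wood_rack between -0.059 and -0.019 m and y of flux_jar in the frame of metal_rack between 0.024 and 0.054 m) or (y of pad_flux_jar in the frame of wood_rack between -0.137 and -0.097 m and y of flux_jar in the frame of metal_rack between 0.102 and 0.132 m)) and x of flux_jar in the frame of metal_rack between -0.015 and 0.015 m and z of flux_jar in the frame of metal_rack between 0.018 and 0.032 m and ((y of pad_eraser in the frame of wood_rack between 0.097 and 0.137 m and y of eraser in the frame of metal_rack between -0.132 and -0.102 m) or (y of pad_eraser in the frame of wood_rack between 0.019 and 0.059 m and y of eraser in the frame of metal_rack between -0.054 and -0.024 m) or (y of pad_eraser in the frame of wood_rack between -0.059 and -0.019 m and y of eraser in the frame of metal_rack between 0.024 and 0.054 m) or (y of pad_eraser in the frame of wood_rack between -0.137 and -0.097 m and y of eraser in the frame of metal_rack between 0.102 and 0.132 m)) and x of eraser in the frame of metal_rack between -0.015 and 0.015 m and z of eraser in the frame of metal_rack between 0.018 and 0.032 m and ((y of pad_battery_9v in the frame of wood_rack between 0.097 and 0.137 m and y of battery_9v in the frame of metal_rack between -0.132 and -0.102 m) or (y of pad_battery_9v in the frame of wood_rack between 0.019 and 0.059 m and y of battery_9v in the frame of metal_rack between -0.054 and -0.024 m) or (y of pad_battery_9v in the frame of wood_rack between -0.059 and -0.019 m and y of battery_9v in the frame of metal_rack between 0.024 and 0.054 m) or (y of pad_battery_9v in the frame of wood_rack between -0.137 and -0.097 m and y of battery_9v in the frame of metal_rack between 0.102 and 0.132 m)) and x of battery_9v in the frame of metal_rack between -0.015 and 0.015 m and z of battery_9v in the frame of metal_rack between 0.018 and 0.032 m); the robot touches nothing.
It fails at once if the multimeter is pushed out of its place by more than 20 mm (distance of multimeter from where it was at the start of the episode above 0.02 m).
It fails at once if the screwdriver is pushed out of its place by more than 20 mm (distance of screwdriver from where it was at the start of the episode above 0.02 m).
It also fails if it takes over 83 s, if anything falls off the work surface, if the arm or the gripper's body presses on something with over 40 N, if the wrist force passes 120 N, or if a joint passes its speed limit or range.

## Robot

A 6-joint arm with a two-finger parallel gripper is mounted at the origin on a cart in front of the work surface, level with it; the furniture and walls round the work are solid. World frame = base frame: x ahead of the robot, y to its left, z up, the work surface at z = 0. Lengths are in m, angles in rad, forces in N, time in s.
With the tool pointing down it reaches from about 0.25 to 0.725 m from the base axis. Payload 4 kg.
Tool frame: the origin (TCP) lies midway between the tips of the shut fingers; the grasp point (between the pads) lies 19 mm behind it; z points along the fingers, y is the line along which they close (so a half turn about z gives the same grasp; the last joint's range is limited). The gripper opens to 85 mm and grips with 20 to 120 N. Pads are 22 mm wide; open, the fingers measure 114 mm over their backs; the gripper's body (76 mm by 85 mm) begins 54 mm behind the grasp point. The pads swing forward as they close: fully open they stand 13 mm farther back than shut.
Start: joints at [-1.162, 0.241, 0.005, 1.335, 0, 1.571], TCP at [0.199, -0.459, 0.211] pointing down, gripper open.
Joint ranges: [-2.72, 2.72], [-1.05, 1.87], [-1.09, 1.28], [-1.99, 2.15], [-1.42, 1.44], [-3.14, 3.14]. Speed limits (rad/s): [2.79, 2.79, 3.14, 3.14, 3.14, 3.14].

## Interface

Orientations are given as a unit quaternion [x, y, z, w].
In Python, from workcell import bot gives the robot as it stands. The module is installed in compiled form; this text tells all that it offers.
- The arm moves only by the tool drive_tool, never from a script. Its arguments are lists of equal length, an entry for each row: "slide": the shift along the tool's x, y, z scaled (see below), a list of three; "rotation": the turn, a rotation vector about the tool's x, y, z scaled (see below), a list of three. A call has exactly 8 rows; each row is the pose to reach, as a shift and turn from the pose commanded when the call began, along the tool's axes at that moment; what a row does not reach only later rows make up. The controller multiplies each number of a shift by 250 mm and each number of a turn by 0.5 rad. A row lasts 1/8 s, in which the tool goes at most 62.5 mm and 10.7 degrees, less where a joint would pass 70% of its speed; a pose out of reach is approached as far as the arm can. A call with a number of a shift or a turn outside -1 to 1 is refused whole. A call with a gripper value outside its range is refused whole. "gripper" is the opening, from 0 (shut) to 1 (fully open), set as the call begins (left out, the last holds). The fingers move at their own pace and stop on an object; the grip force is fixed at half the most. Time passes only in rows, so rows that repeat a pose let the fingers close, or fill a call up. It gives the time, the measured TCP pose, the force, the opening and the grip force at its end, in the units of the state.
- bot.get_obs(): the state, without advancing time (a new reading comes with each control period).
- bot.camera(name): name is "side" or "top" or "wrist"; returns a dict with "image" (420x560x3 uint8, red, green, blue), "z_map" (420x560 float32, m along the optical axis (not along the pixel's ray), 0 where there is no reading), "camera_matrix" (3x3 intrinsics, pixels), "xyz" and "orientation" of the camera in the world. Camera axes: x right, y up, looking along -z (the intrinsics and any distortion apply to the point x, -y, -z); pixel columns grow to the right and rows downward; lengths in m; the calibration is good to about 2 mm. A picture is of the moment at which its call begins.
- bot.job_done(): hands the job in; it is judged then, once.
The state is a dict: "clock": time; "joint_pos": joint angles; "joint_vel": joint speeds; "tau": joint torques, N m; "eef_pos": TCP position; "tool_rot": TCP orientation; "ft_force": force on the tool from outside, world axes, zero at the start; "ft_torque": the same for the moment, N m; "grip_width": finger opening in m; "grasp_force": force on a finger pad.
Only numpy, scipy, OpenCV 4.12 (cv2) and the standard library are available. Lean on these libraries where they do the work, as an engineer would, in place of code of your own. Each camera call takes 0.05 s, during which the arm holds its last target. There are 200 camera calls.

## Working session

There is one attempt and no reset: what is moved stays moved. The work goes in short steps, Python scripts to look and compute and a tool call to move; the robot and the scene stay as the last step left them, time stands still between calls to the robot, and variables do not carry over. Pictures are saved under pics/ and viewed, at most 14 in all, crops included, and the job is handed in when it is done.

Besides the shell and the picture viewer there is one more tool, called after "Emit:" by a JSON object that holds its "fn" and its "kwargs", one argument or row to a line. drive_tool: Moves the arm, as the interface text tells. Shifts and turns lie within -1 to 1; 1 stands for 250 mm of shift or 0.5 rad of turn. Its arguments: {"type":"object","properties":{"slide":{"type":"array","items":{"type":"array","items":{"type":"number"}}},"rotation":{"type":"array","items":{"type":"array","items":{"type":"number"}}},"gripper":{"type":"number"}},"required":["slide","rotation"]}

```bash
mkdir -p pics; cat > h.py <<'E'
import numpy as np, cv2
from workcell import bot
from scipy.spatial.transform import Rotation as R
def cam(n):
    c=bot.camera(n); return c
def pts(c):
    K=np.array(c["camera_matrix"]); z=c["z_map"]; h,w=z.shape
    u,v=np.meshgrid(np.arange(w),np.arange(h))
    p=np.stack([(u-K[0,2])/K[0,0]*z,-(v-K[1,2])/K[1,1]*z,-z],-1)
    return p@R.from_quat(c["orientation"]).as_matrix().T+np.array(c["xyz"])
def save(c,n): cv2.imwrite("pics/"+n+".png",c["image"][:,:,::-1])
E
python3 - <<'E'
from h import *
o=bot.get_obs();print(o)
for n in("top","side"):
    c=cam(n);save(c,n+"0");print(n,c["xyz"],c["orientation"],c["camera_matrix"],[k for k in c]);np.save(n+"0.npy",pts(c))
E
```

```text
{'clock': 0.0, 'joint_pos': array([-1.16197869e+00,  2.41374090e-01,  3.69447308e-03,  1.33522334e+00,
       -1.01080406e-05,  1.57078501e+00]), 'joint_vel': array([ 9.30354650e-04,  9.57314076e-04,  7.52020213e-04,  4.03854537e-05,
        7.53115917e-04, -7.23370450e-04]), 'tau': array([ 8.00171565e-04, -3.72319829e+01,  2.52406150e+01,  1.70498178e-02,
        7.16366230e-05,  1.03191644e-05]), 'eef_pos': array([ 0.19848171, -0.4581562 ,  0.21032109]), 'tool_rot': array([ 9.79179465e-01,  2.02993757e-01, -2.18753500e-04, -1.03036100e-03]), 'ft_force': array([ 0.32087849, -0.00932385, -0.06707308]), 'ft_torque': array([ 0.0015426 , -0.03849704, -0.0098851 ]), 'grasp_force': 0.0, 'grip_width': 0.08555799986648094}
top [0.39871397 0.01389079 1.41477289] [ 0.02824202 -0.03760698 -0.70105635  0.7115533 ] [[536.92598321   0.         277.76837276]
 [  0.         536.92598321 213.33037811]
 [  0.           0.           1.        ]] ['image', 'z_map', 'camera_matrix', 'xyz', 'orientation']
side [ 0.57324558 -0.92035821  0.83542274] [0.41361305 0.01093822 0.01118832 0.91031831] [[417.1216359    0.         281.28088003]
 [  0.         417.1216359  211.03657246]
 [  0.           0.           1.        ]] ['image', 'z_map', 'camera_matrix', 'xyz', 'orientation']
```

View pics/top0.png

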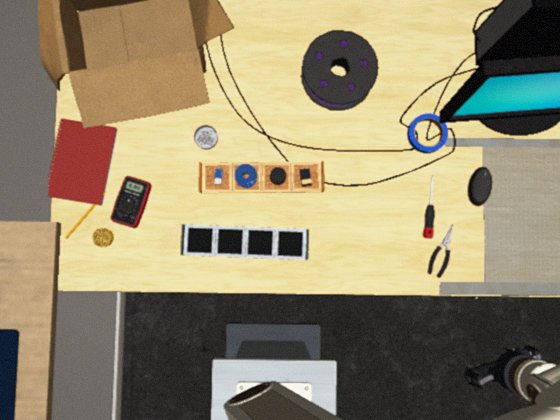

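View pics/side0.png

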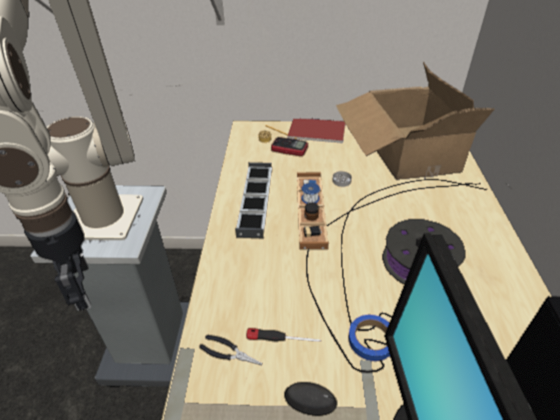

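Top view: wooden rack about (262,177), left to right: eraser (220), reel (247), jar (278), battery (306). Empty metal rack about (245,242), multimeter (132,202), screwdriver (430,208). The side view agrees.

```bash
cat >> h.py <<'E'
def ray(c,uv,z):
    K=np.array(c["camera_matrix"]); uv=np.atleast_2d(uv).astype(float)
    d=np.c_[(uv[:,0]-K[0,2])/K[0,0],-(uv[:,1]-K[1,2])/K[1,1],-np.ones(len(uv))]@R.from_quat(c["orientation"]).as_matrix().T
    o=np.array(c["xyz"]); return o+d*((z-o[2])/d[:,2])[:,None]
E
python3 - <<'E'
from h import *
c=cam("top"); P=pts(c); im=c["image"]; hsv=cv2.cvtColor(im,cv2.COLOR_RGB2HSV)
print("bench z",np.median(P[200:220,330:400,2]), "metal floor z", [np.median(P[238:246,u-4:u+4,2]).round(4) for u in(201,231,261,291)])
m=np.zeros(im.shape[:2],np.uint8); m[220:265,175:315]=(hsv[220:265,175:315,2]<70)*255
cs,_=cv2.findContours(m,cv2.RETR_EXTERNAL,cv2.CHAIN_APPROX_NONE)
for k in sorted([k for k in cs if cv2.contourArea(k)>150],key=lambda k:k[:,0,0].mean()):
    r=cv2.minAreaRect(k); print("pad",np.round(r[0],1),np.round(r[1],1),round(r[2],1),ray(c,r[0],.025)[0].round(4))
# wooden rack by height and heights map
sub=(slice(155,200),slice(190,335))
Z=P[sub][...,2]
m=((Z>.009)*255).astype(np.uint8)
cs,_=cv2.findContours(m,cv2.RETR_EXTERNAL,cv2.CHAIN_APPROX_NONE);k=max(cs,key=cv2.contourArea);r=cv2.minAreaRect(k)
print("wood",r,ray(c,np.array(r[0])+[190,155],.02)[0])
sub2=slice(215,270),slice(170,320)
m=((P[sub2][...,2]>.015)*255).astype(np.uint8)
cs,_=cv2.findContours(m,cv2.RETR_EXTERNAL,cv2.CHAIN_APPROX_NONE);k=max(cs,key=cv2.contourArea);r=cv2.minAreaRect(k)
print("metal",r,ray(c,np.array(r[0])+[170,215],.028)[0])
Q=P[155:200,190:335]
for n,u,t in(("eraser",218,.02),("reel",247,.045),("jar",278,.044),("batt",306,.024)):
    q=P[160:195,u-12:u+13].reshape(-1,3); s=q[q[:,2]>t]; print(n,len(s),s[:,:2].min(0).round(4),s[:,:2].max(0).round(4),s.mean(0).round(4),s[:,2].max())
cv2.imwrite("pics/topz.png",cv2.resize(im[150:265,175:330,::-1],None,fx=5,fy=5,interpolation=cv2.INTER_CUBIC))
w=cam("wrist");print(w["xyz"],w["orientation"])
E
```

```text
bench z 9.747849696828403e-05 metal floor z [np.float64(0.0254), np.float64(0.0249), np.float64(0.0245), np.float64(0.025)]
pad [199.5 239.5] [23. 23.] 90.0 [0.4577 0.1976 0.025 ]
pad [229.6 241. ] [22.9 23.1] 2.7 [0.4549 0.1198 0.025 ]
pad [259.5 242.5] [23. 23.] 90.0 [0.4522 0.0425 0.025 ]
pad [290.  243.5] [23. 22.] 90.0 [ 0.4508 -0.0364  0.025 ]
wood ((71.38639831542969, 21.888916015625), (31.177806854248047, 125.10446166992188), 89.35625457763672) [0.62455717 0.04068866 0.02      ]
metal ((74.10441589355469, 26.837427139282227), (128.0192413330078, 30.93700408935547), 2.2457425594329834) [0.45323476 0.08220218 0.028     ]
eraser 142 [0.3987 0.0139] [0.6572 0.1854] [0.6173 0.15   0.0652] 1.414772894855253
reel 378 [0.3987 0.0139] [0.652 0.108] [0.6211 0.0803 0.0738] 1.414772894855253
jar 215 [ 0.3987 -0.0206] [0.6464 0.0182] [ 0.623  -0.0008  0.0659] 1.414772894855253
batt 193 [ 0.3987 -0.0891] [0.6515 0.0139] [ 0.6153 -0.0694  0.0895] 1.414772894855253
[ 0.26680386 -0.42899996  0.37410769] [-0.12331525  0.08235129 -0.54247557  0.82688081]
```

View pics/topz.png

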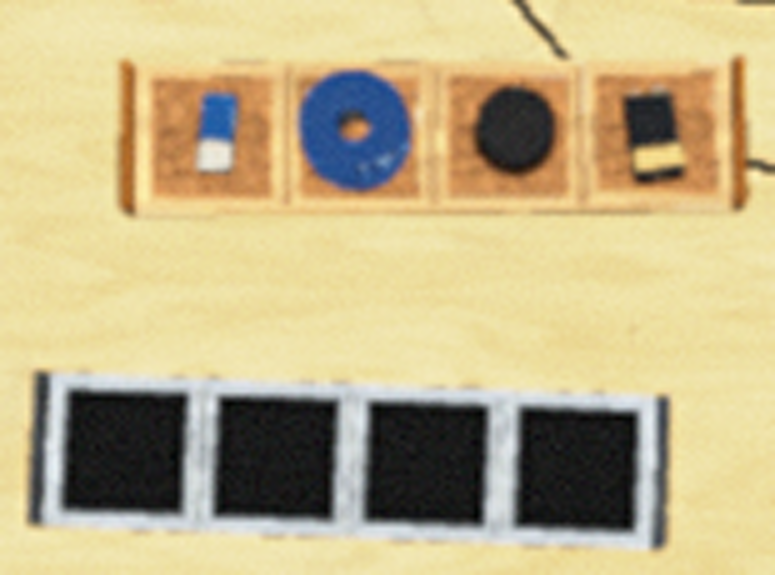

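Crop shows the supplies clearly: eraser upright in rack, slightly turned; battery with gold end toward the robot, turned about 6°. Now the exact positions.

```bash
python3 - <<'E'
from h import *
c=cam("top"); P=pts(c); im=c["image"]; hsv=cv2.cvtColor(im,cv2.COLOR_RGB2HSV).astype(int)
H,S,V=hsv[...,0],hsv[...,1],hsv[...,2]
print("multi/driver clear")
blue=(H>95)&(H<125)&(S>100); white=(S<60)&(V>120); dark=(V<75)
ok=c["z_map"]>0
for n,u,z,mk in(("eraser",218,.028,blue|white),("reel",247,.055,blue),("jar",278,.053,dark),("batt",306,.032,None)):
    m=np.zeros(im.shape[:2],np.uint8)
    box=slice(163,192),slice(u-(13 if n=='reel' else 9),u+(13 if n=='reel' else 10))
    zz=(P[...,2]>z-.006)&ok
    for nm,mm in(("colour",mk),("height",zz)):
        if mm is None: continue
        m[:]=0; m[box]=mm[box]*255
        k=max(cv2.findContours(m,cv2.RETR_EXTERNAL,cv2.CHAIN_APPROX_NONE)[0],key=cv2.contourArea)
        w=ray(c,k[:,0,:],z)[:,:2]
        r=cv2.minAreaRect((w*1000).astype(np.float32)); print(n,nm,np.round(r[0],1),np.round(r[1],1),round(r[2],1),"mean z",P[m>0][:,2].mean().round(4))
from_ =R.from_quat(bot.get_obs()["tool_rot"]).as_matrix();print(from_.round(3))
E
```

```text
multi/driver clear
eraser colour [625.1 152.4] [39.6 18.2] 1.4 mean z 0.0543
eraser height [623.8 154.5] [18.6 43.7] 86.2 mean z 0.0277
reel colour [620.6  80.7] [56.9 53.7] 1.0 mean z 0.0576
reel height [624.4  82. ] [54.3 56.3] 1.0 mean z 0.0558
jar colour [622.3  -2.5] [41.5 35.9] 0.9 mean z 0.0526
jar height [624.8  -1.2] [41.5 38.5] 0.9 mean z 0.0534
batt height [625.3 -73.2] [48.  26.6] 10.5 mean z 0.0323
[[ 0.918  0.398 -0.   ]
 [ 0.398 -0.918  0.001]
 [-0.    -0.001 -1.   ]]
```

Emit:
{"fn": "drive_tool", "kwargs": {
  "slide": [
    [0.12, -0.1, 0],
    [0.25, -0.2, 0],
    [0.4, -0.32, 0],
    [0.55, -0.44, 0],
    [0.7, -0.56, 0],
    [0.85, -0.68, 0],
    [1, -0.8, 0],
    [1, -0.8, 0]
  ],
  "rotation": [
    [0, 0, -0.12],
    [0, 0, -0.25],
    [0, 0, -0.4],
    [0, 0, -0.55],
    [0, 0, -0.7],
    [0, 0, -0.85],
    [0, 0, -1],
    [0, 0, -1]
  ],
  "gripper": 1
}}

```text
clock: 1.25
eef_pos: [0.3496, -0.1735, 0.2113]
tool_rot: [0.897, 0.442, 0.0, -0.0]
ft_force: [-0.2, -0.4, -0.7]
grip_width: 0.0856
grasp_force: 0.0
```

```bash
cat >> h.py <<'E'
def st(tx=None,ty=None,tz=None,yaw=90):
    "state, and the scaled slide/turn from here to a world target (tool x axis at yaw deg)"
    o=bot.get_obs(); M=R.from_quat(o["tool_rot"]).as_matrix(); p=o["eef_pos"]
    print("t",round(o["clock"],2),"p",p.round(4),"xang",np.degrees(np.arctan2(M[1,0],M[0,0])).round(2),"w",round(o["grip_width"],4),"gf",round(o["grasp_force"],1),"F",o["ft_force"].round(1))
    if tx is not None:
        a=np.radians(yaw); T=np.array([[np.cos(a),np.sin(a),0],[np.sin(a),-np.cos(a),0],[0,0,-1]]).T
        T=np.column_stack([[np.cos(a),np.sin(a),0],[np.sin(a),-np.cos(a),0],[0,0,-1]])
        print("slide",(M.T@(np.array([tx,ty,tz])-p)/.25).round(3),"rot",(R.from_matrix(M.T@T).as_rotvec()/.5).round(3))
E
python3 -c "
from h import *
st(.6245,.1535,.15)"
```

```text
t 1.25 p [ 0.3496 -0.1735  0.2113] xang 52.42 w 0.0856 gf 0.0 F [-0.2 -0.4 -0.7]
slide [1.707 0.074 0.246] rot [ 0.000e+00 -1.000e-03 -1.312e+00]
```

Emit:
{"fn": "drive_tool", "kwargs": {
  "slide": [
    [0.1, 0.0, 0],
    [0.25, 0.01, 0],
    [0.4, 0.02, 0],
    [0.55, 0.03, 0],
    [0.7, 0.04, 0],
    [0.85, 0.05, 0],
    [0.95, 0.06, 0],
    [1, 0.06, 0]
  ],
  "rotation": [
    [0, 0, -0.1],
    [0, 0, -0.25],
    [0, 0, -0.4],
    [0, 0, -0.55],
    [0, 0, -0.7],
    [0, 0, -0.85],
    [0, 0, -0.95],
    [0, 0, -1]
  ]
}}

```text
clock: 2.25
eef_pos: [0.5148, 0.0118, 0.2108]
tool_rot: [0.762, 0.648, -0.0, -0.0]
ft_force: [-0.5, -0.3, 0.4]
grip_width: 0.0853
grasp_force: 0.0
```

```bash
python3 -c "
from h import *
st(.6245,.1535,.15)"
```

```text
t 2.25 p [0.5148 0.0118 0.2108] xang 80.73 w 0.0853 gf 0.0 F [-0.5 -0.3  0.4]
slide [0.63  0.342 0.242] rot [-0.001  0.001 -0.324]
```

Emit:
{"fn": "drive_tool", "kwargs": {
  "slide": [
    [0.1, 0.05, 0.03],
    [0.2, 0.1, 0.06],
    [0.32, 0.17, 0.12],
    [0.44, 0.23, 0.18],
    [0.55, 0.3, 0.22],
    [0.63, 0.342, 0.242],
    [0.63, 0.342, 0.242],
    [0.63, 0.342, 0.242]
  ],
  "rotation": [
    [0, 0, -0.06],
    [0, 0, -0.12],
    [0, 0, -0.18],
    [0, 0, -0.24],
    [0, 0, -0.3],
    [0, 0, -0.324],
    [0, 0, -0.324],
    [0, 0, -0.324]
  ]
}}

```text
clock: 3.25
eef_pos: [0.6236, 0.1523, 0.1507]
tool_rot: [0.708, 0.707, -0.001, -0.0]
ft_force: [0.7, -0.7, 1.3]
grip_width: 0.0853
grasp_force: 0.0
```

```bash
python3 -c "
from h import *
st(.6245,.1535,.018)
c=cam('wrist');save(c,'w1');print(c['xyz'],c['orientation'])
c=cam('side');save(c,'s1')
"
```

```text
t 3.25 p [0.6236 0.1523 0.1507] xang 89.91 w 0.0853 gf 0.0 F [ 0.7 -0.7  1.3]
slide [0.005 0.004 0.531] rot [-0.001  0.001 -0.003]
[0.62313423 0.22720913 0.31427718] [-1.48428159e-01  3.70927659e-04 -4.84979328e-04  9.88923004e-01]
```

View pics/w1.png

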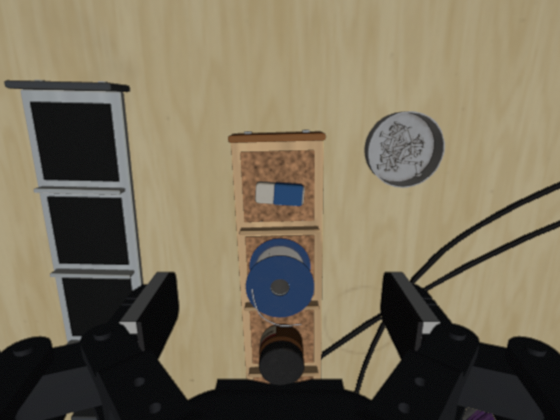

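Wrist view: eraser at about (280,194), reel (280,280), jar (282,350), metal bays on the left. I'll cast these onto their top planes to check the top camera.

```bash
python3 - <<'E'
from h import *
c=cam('wrist'); im=c["image"]; hsv=cv2.cvtColor(im,cv2.COLOR_RGB2HSV).astype(int); H,S,V=hsv[...,0],hsv[...,1],hsv[...,2]
print(ray(c,[[256,194],[304,194],[280,184],[280,204]],.028)[:,:2].round(4))
def rect(mask,box,z,n):
    m=np.zeros(im.shape[:2],np.uint8); m[box]=mask[box]*255
    k=max(cv2.findContours(m,cv2.RETR_EXTERNAL,cv2.CHAIN_APPROX_NONE)[0],key=cv2.contourArea)
    r=cv2.minAreaRect((ray(c,k[:,0],z)[:,:2]*1000).astype(np.float32)); print(n,np.round(r[0],1),np.round(r[1],1),round(r[2],1))
blue=(H>95)&(H<125)&(S>100); white=(S<50)&(V>110)
rect(blue|white,(slice(175,212),slice(250,310)),.028,"eraser")
rect(blue,(slice(253,322),slice(240,325)),.055,"reel top")
rect(V<60,(slice(98,186),slice(26,125)),.025,"mpad +117")
rect(V<60,(slice(196,268),slice(44,135)),.025,"mpad +39")
E
```

```text
[[0.6034 0.1542]
 [0.6443 0.1542]
 [0.6238 0.1629]
 [0.6238 0.1453]]
eraser [623.1 154.7] [18.3 40.9] 85.8
reel top [622.9  82.5] [58.1 55.6] 89.9
mpad +117 [455.4 197.4] [62.7 63.4] 88.6
mpad +39 [453.6 119.6] [62.8 63.2] 88.7
```

Emit:
{"fn": "drive_tool", "kwargs": {
  "slide": [
    [0, 0, 0.08],
    [0.005, 0, 0.2],
    [0.01, 0, 0.32],
    [0.01, 0, 0.42],
    [0.01, 0, 0.49],
    [0.01, 0, 0.53],
    [0.01, 0, 0.543],
    [0.01, 0, 0.543]
  ],
  "rotation": [
    [0, 0, 0.03],
    [0, 0, 0.06],
    [0, 0, 0.1],
    [0, 0, 0.14],
    [0, 0, 0.14],
    [0, 0, 0.14],
    [0, 0, 0.14],
    [0, 0, 0.14]
  ]
}}

```text
clock: 4.4
eef_pos: [0.6245, 0.1563, 0.0156]
tool_rot: [0.731, 0.682, 0.0, 0.0]
ft_force: [-0.1, 0.0, 0.3]
grip_width: 0.0855
grasp_force: 0.0
```

Emit:
{"fn": "drive_tool", "kwargs": {
  "slide": [
    [0, 0, 0],
    [0, 0, 0],
    [0, 0, 0],
    [0, 0, 0],
    [0, 0, 0],
    [0, 0, 0],
    [0, 0, 0],
    [0, 0, 0]
  ],
  "rotation": [
    [0, 0, 0],
    [0, 0, 0],
    [0, 0, 0],
    [0, 0, 0],
    [0, 0, 0],
    [0, 0, 0],
    [0, 0, 0],
    [0, 0, 0]
  ],
  "gripper": 0
}}

```text
clock: 5.4
eef_pos: [0.624, 0.1562, 0.0149]
tool_rot: [0.731, 0.682, -0.0, 0.0]
ft_force: [-0.8, 0.3, 0.1]
grip_width: 0.0003
grasp_force: 0.0
```

```bash
python3 -c "
from h import *
st(.4495,-.0362,.10,88)
c=cam('wrist');save(c,'w2')
"
```

```text
t 5.4 p [0.624  0.1562 0.0149] xang 85.99 w 0.0003 gf 0.0 F [-0.8  0.3  0.1]
slide [-0.817 -0.642 -0.34 ] rot [-0.    0.   -0.07]
```

View pics/w2.png

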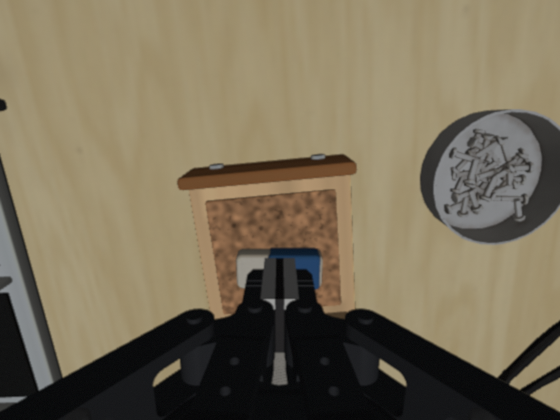

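Wrist view: fingers are shut at (280,280) with the eraser (white/blue) at about (280,268), apparently missed. Measure where both are.

```bash
python3 - <<'E'
from h import *
c=cam('wrist'); P=pts(c); im=c["image"]; hsv=cv2.cvtColor(im,cv2.COLOR_RGB2HSV).astype(int); H,S,V=hsv[...,0],hsv[...,1],hsv[...,2]
print("finger column pts"); 
for v in range(245,420,12): print(v,P[v,270].round(4),P[v,288].round(4),P[v,310].round(4))
blue=(H>95)&(H<125)&(S>100); q=P[blue&(P[...,2]<.06)&(c["z_map"]>0)]; print("blue",np.percentile(q,[2,50,98],0).round(4))
cv2.imwrite("pics/w3.png",cv2.resize(im[220:420,180:380,::-1],None,fx=2.8,fy=2.8))
s=cam('side'); cv2.imwrite("pics/s3.png",cv2.resize(s["image"][130:270,220:400,::-1],None,fx=4,fy=4))
E
```

```text
finger column pts
245 [0.6192 0.1631 0.0153] [0.6283 0.1627 0.016 ] [0.6394 0.1618 0.0157]
257 [0.6195 0.1626 0.0289] [0.6279 0.162  0.0288] [0.6382 0.1613 0.0288]
269 [0.6204 0.1674 0.0509] [0.6277 0.1667 0.0505] [0.638  0.1551 0.0289]
281 [0.6207 0.1676 0.0614] [0.6274 0.1666 0.0604] [0.6362 0.162  0.0531]
293 [0.6208 0.1669 0.069 ] [0.6272 0.1668 0.0695] [0.6354 0.1621 0.0625]
305 [0.6212 0.1683 0.0789] [0.6271 0.168  0.0791] [0.6341 0.1688 0.0811]
317 [0.6213 0.1683 0.0856] [0.6269 0.1679 0.0856] [0.6337 0.1675 0.0857]
329 [0.6213 0.1668 0.0896] [0.6267 0.1658 0.0888] [0.6332 0.1672 0.0912]
341 [0.6206 0.1587 0.0845] [0.6263 0.1581 0.0842] [0.6324 0.1725 0.1035]
353 [0.6201 0.1534 0.0837] [0.626  0.1527 0.0833] [0.632  0.1722 0.1075]
365 [0.6198 0.1491 0.0841] [0.6257 0.1485 0.0839] [0.6317 0.1717 0.1111]
377 [0.6199 0.1485 0.0887] [0.6255 0.1469 0.0874] [0.6313 0.1728 0.116 ]
389 [0.6219 0.1665 0.1122] [0.6262 0.1673 0.1134] [0.6311 0.1723 0.1188]
401 [0.622  0.1664 0.1156] [0.6261 0.1672 0.1167] [0.6308 0.1727 0.1223]
413 [0.622  0.1663 0.1188] [0.626  0.1663 0.119 ] [0.6305 0.1734 0.1258]
blue [[0.6203 0.1468 0.0203]
 [0.6354 0.1614 0.0278]
 [0.6418 0.1637 0.0514]]
```

View pics/w3.png

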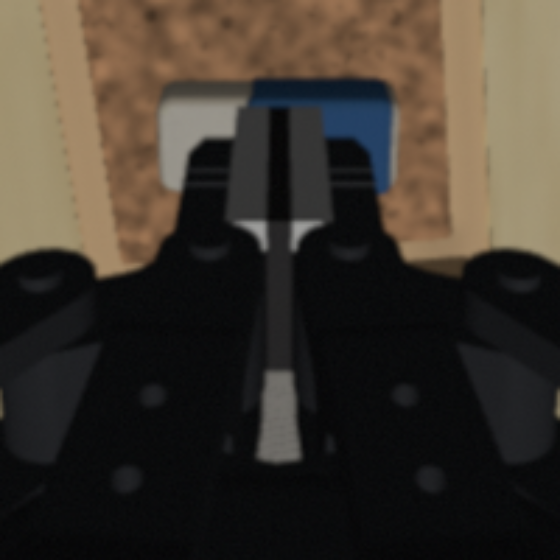

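The fingers shut above the eraser: real fingertips look higher than the reported TCP. Find the tip height precisely.

```bash
python3 - <<'E'
from h import *
c=cam('wrist'); P=pts(c)
for v in range(255,272): print(v,P[v,270].round(4),P[v,288].round(4))
s=cam('side'); print(bot.get_obs()["joint_pos"].round(3))
E
```

```text
255 [0.6194 0.1627 0.0267] [0.628  0.1623 0.0271]
256 [0.6194 0.1622 0.0269] [0.6279 0.1621 0.0278]
257 [0.6194 0.162  0.0276] [0.6279 0.1616 0.0279]
258 [0.6201 0.1673 0.0401] [0.6279 0.1667 0.0402]
259 [0.6201 0.1673 0.0411] [0.6279 0.1667 0.0411]
260 [0.6202 0.1679 0.0435] [0.6279 0.1671 0.0429]
261 [0.6203 0.1681 0.0449] [0.6279 0.1665 0.0427]
262 [0.6202 0.1672 0.0439] [0.6278 0.1673 0.0452]
263 [0.6203 0.1677 0.046 ] [0.6278 0.1673 0.0462]
264 [0.6203 0.1677 0.0469] [0.6278 0.1664 0.0454]
265 [0.6203 0.1676 0.0477] [0.6278 0.1669 0.0473]
266 [0.6203 0.1675 0.0484] [0.6278 0.1671 0.0487]
267 [0.6204 0.1674 0.0492] [0.6277 0.1671 0.0496]
268 [0.6204 0.1676 0.0505] [0.6277 0.1671 0.0504]
269 [0.6204 0.1677 0.0515] [0.6277 0.1663 0.0498]
270 [0.6204 0.1671 0.0512] [0.6277 0.1671 0.0522]
271 [0.6205 0.1681 0.0541] [0.6276 0.1671 0.0531]
[ 0.245  0.658  0.127  1.04  -0.     1.886]
```

View pics/s3.png

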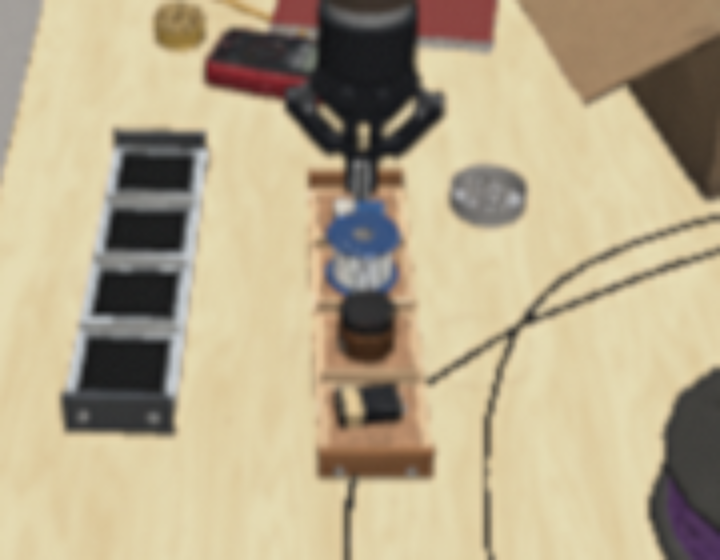

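Emit:
{"fn": "drive_tool", "kwargs": {
  "slide": [
    [0, 0, 0],
    [0, 0, 0],
    [0, 0, 0],
    [0, 0, 0],
    [0, 0, 0],
    [-0.006, 0, 0],
    [-0.006, 0, 0],
    [-0.006, 0, 0]
  ],
  "rotation": [
    [0, 0, 0],
    [0, 0, 0],
    [0, 0, 0],
    [0, 0, 0],
    [0, 0, 0],
    [0, 0, 0],
    [0, 0, 0],
    [0, 0, 0]
  ],
  "gripper": 1
}}

```text
clock: 6.65
eef_pos: [0.6238, 0.1547, 0.015]
tool_rot: [0.731, 0.682, -0.0, -0.0]
ft_force: [0.1, 0.5, 0.1]
grip_width: 0.0855
grasp_force: 0.0
```

Emit:
{"fn": "drive_tool", "kwargs": {
  "slide": [
    [0, 0, 0.03],
    [0, 0, 0.06],
    [0, 0, 0.08],
    [0, 0, 0.09],
    [0, 0, 0.1],
    [0, 0, 0.1],
    [0, 0, 0.1],
    [0, 0, 0.1]
  ],
  "rotation": [
    [0, 0, 0],
    [0, 0, 0],
    [0, 0, 0],
    [0, 0, 0],
    [0, 0, 0],
    [0, 0, 0],
    [0, 0, 0],
    [0, 0, 0]
  ]
}}

```text
clock: 7.65
eef_pos: [0.624, 0.1548, -0.0098]
tool_rot: [0.731, 0.682, 0.0, 0.0]
ft_force: [0.3, 0.9, 0.2]
grip_width: 0.0852
grasp_force: 0.0
```

Emit:
{"fn": "drive_tool", "kwargs": {
  "slide": [
    [0, 0, 0],
    [0, 0, 0],
    [0, 0, 0],
    [0, 0, 0],
    [0, 0, 0],
    [0, 0, 0],
    [0, 0, 0],
    [0, 0, 0]
  ],
  "rotation": [
    [0, 0, 0],
    [0, 0, 0],
    [0, 0, 0],
    [0, 0, 0],
    [0, 0, 0],
    [0, 0, 0],
    [0, 0, 0],
    [0, 0, 0]
  ],
  "gripper": 0
}}

```text
clock: 8.65
eef_pos: [0.6257, 0.1556, -0.0064]
tool_rot: [0.731, 0.682, 0.002, 0.001]
ft_force: [-2.7, -0.3, 12.9]
grip_width: 0.0408
grasp_force: 66.7
```

Gripped at 41 mm; the tips touched the cork with TCP about -0.006, so real tips sit ~21 mm above the reported TCP. Lift and carry.

Emit:
{"fn": "drive_tool", "kwargs": {
  "slide": [
    [0, 0, -0.06],
    [0, 0, -0.14],
    [0, 0, -0.22],
    [0, 0, -0.3],
    [0, 0, -0.34],
    [0, 0, -0.36],
    [0, 0, -0.36],
    [0, 0, -0.36]
  ],
  "rotation": [
    [0, 0, 0],
    [0, 0, 0],
    [0, 0, 0],
    [0, 0, 0],
    [0, 0, 0],
    [0, 0, 0],
    [0, 0, 0],
    [0, 0, 0]
  ]
}}

```text
clock: 9.65
eef_pos: [0.6232, 0.1546, 0.079]
tool_rot: [0.731, 0.682, -0.001, -0.0]
ft_force: [0.1, -0.0, -0.1]
grip_width: 0.0403
grasp_force: 60.6
```

```bash
python3 -c "
from h import *
st(.4495,-.0362,.04,88)"
```

```text
t 9.65 p [0.6232 0.1546 0.079 ] xang 85.99 w 0.0403 gf 60.6 F [ 0.1 -0.  -0.1]
slide [-0.81  -0.64   0.157] rot [-0.003  0.001 -0.07 ]
```

Emit:
{"fn": "drive_tool", "kwargs": {
  "slide": [
    [-0.08, -0.06, 0],
    [-0.2, -0.16, 0],
    [-0.34, -0.27, 0],
    [-0.48, -0.38, 0],
    [-0.62, -0.49, 0],
    [-0.74, -0.58, 0.05],
    [-0.81, -0.64, 0.12],
    [-0.81, -0.64, 0.15]
  ],
  "rotation": [
    [0, 0, -0.02],
    [0, 0, -0.04],
    [0, 0, -0.07],
    [0, 0, -0.07],
    [0, 0, -0.07],
    [0, 0, -0.07],
    [0, 0, -0.07],
    [0, 0, -0.07]
  ]
}}

```text
clock: 10.65
eef_pos: [0.4477, -0.0368, 0.0412]
tool_rot: [0.72, 0.694, -0.001, -0.001]
ft_force: [0.2, 0.5, 0.3]
grip_width: 0.0403
grasp_force: 60.6
```

```bash
python3 -c "
from h import *
st(.4495,-.0362,.0055,88)"
```

```text
t 10.65 p [ 0.4477 -0.0368  0.0412] xang 87.86 w 0.0403 gf 60.6 F [0.2 0.5 0.3]
slide [0.003 0.008 0.143] rot [-0.007 -0.    -0.005]
```

Emit:
{"fn": "drive_tool", "kwargs": {
  "slide": [
    [0, 0.003, 0.03],
    [0, 0.005, 0.07],
    [0, 0.005, 0.11],
    [0, 0.005, 0.13],
    [0, 0.005, 0.14],
    [0, 0.005, 0.143],
    [0, 0.005, 0.143],
    [0, 0.005, 0.143]
  ],
  "rotation": [
    [0, 0, 0],
    [0, 0, 0],
    [0, 0, 0],
    [0, 0, 0],
    [0, 0, 0],
    [0, 0, 0],
    [0, 0, 0],
    [0, 0, 0]
  ]
}}

```text
clock: 11.65
eef_pos: [0.4516, -0.0362, 0.007]
tool_rot: [0.719, 0.695, 0.0, 0.0]
ft_force: [-0.2, -0.0, -0.4]
grip_width: 0.0397
grasp_force: 60.6
```

Emit:
{"fn": "drive_tool", "kwargs": {
  "slide": [
    [0, 0, 0],
    [0, 0, 0],
    [0, 0, 0],
    [0, 0, 0],
    [0, 0, 0],
    [0, 0, -0.02],
    [0, 0, -0.06],
    [0, 0, -0.12]
  ],
  "rotation": [
    [0, 0, 0],
    [0, 0, 0],
    [0, 0, 0],
    [0, 0, 0],
    [0, 0, 0],
    [0, 0, 0],
    [0, 0, 0],
    [0, 0, 0]
  ],
  "gripper": 1
}}

```text
clock: 12.65
eef_pos: [0.4511, -0.0361, 0.0373]
tool_rot: [0.719, 0.695, -0.0, -0.0]
ft_force: [0.7, 0.8, -0.7]
grip_width: 0.0854
grasp_force: 0.0
```

```bash
python3 -c "
from h import *
st(.6230,.082,.10,90)
c=cam('side'); cv2.imwrite('pics/s4.png',cv2.resize(c['image'][130:270,200:380,::-1],None,fx=4,fy=4))"
```

```text
t 12.65 p [ 0.4511 -0.0361  0.0373] xang 88.0 w 0.0854 gf 0.0 F [ 0.7  0.8 -0.7]
slide [ 0.496  0.67  -0.251] rot [-0.001 -0.    -0.07 ]
```

View pics/s4.png

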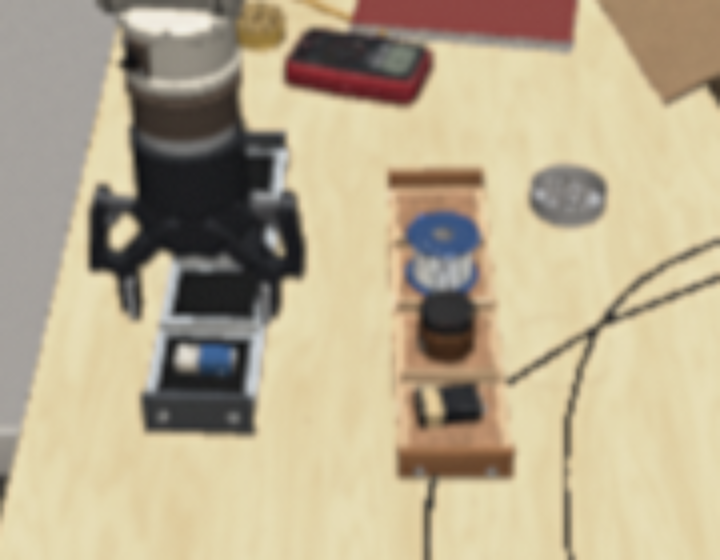

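Side view: eraser sits mid-bay at the right end of the metal rack (200,358); the others untouched. Next the reel.

Emit:
{"fn": "drive_tool", "kwargs": {
  "slide": [
    [0, 0, -0.12],
    [0.05, 0.07, -0.25],
    [0.15, 0.2, -0.25],
    [0.25, 0.34, -0.25],
    [0.35, 0.48, -0.25],
    [0.44, 0.6, -0.25],
    [0.496, 0.67, -0.25],
    [0.496, 0.67, -0.25]
  ],
  "rotation": [
    [0, 0, 0],
    [0, 0, 0],
    [0, 0, -0.02],
    [0, 0, -0.04],
    [0, 0, -0.07],
    [0, 0, -0.07],
    [0, 0, -0.07],
    [0, 0, -0.07]
  ]
}}

```text
clock: 13.7
eef_pos: [0.624, 0.083, 0.099]
tool_rot: [0.707, 0.708, 0.0, 0.0]
ft_force: [-1.2, 0.4, 0.5]
grip_width: 0.0849
grasp_force: 0.0
```

```bash
python3 - <<'E'
from h import *
st(.6230,.082,-.005,90)
c=cam('wrist'); save(c,'w5'); im=c["image"]; hsv=cv2.cvtColor(im,cv2.COLOR_RGB2HSV).astype(int); H,S,V=hsv[...,0],hsv[...,1],hsv[...,2]
P=pts(c); m=(H>95)&(H<125)&(S>100)&(P[...,2]>.048)&(P[...,2]<.06); q=P[m]; print(m.sum(),np.percentile(q,[1,99],0).round(4))
E
```

```text
t 13.7 p [0.624 0.083 0.099] xang 90.09 w 0.0849 gf 0.0 F [-1.2  0.4  0.5]
slide [-0.004 -0.004  0.416] rot [ 0.001 -0.     0.003]
5344 [[0.5968 0.0547 0.0545]
 [0.6493 0.108  0.0574]]
```

Emit:
{"fn": "drive_tool", "kwargs": {
  "slide": [
    [0, 0, 0.07],
    [-0.005, -0.004, 0.17],
    [-0.005, -0.004, 0.27],
    [-0.005, -0.004, 0.35],
    [-0.005, -0.004, 0.4],
    [-0.005, -0.004, 0.416],
    [-0.005, -0.004, 0.416],
    [-0.005, -0.004, 0.416]
  ],
  "rotation": [
    [0, 0, 0],
    [0, 0, 0],
    [0, 0, 0],
    [0, 0, 0],
    [0, 0, 0],
    [0, 0, 0],
    [0, 0, 0],
    [0, 0, 0]
  ]
}}

```text
clock: 14.75
eef_pos: [0.6228, 0.0807, -0.0038]
tool_rot: [0.707, 0.707, 0.001, 0.001]
ft_force: [0.1, 0.1, -0.3]
grip_width: 0.0854
grasp_force: 0.0
```

Emit:
{"fn": "drive_tool", "kwargs": {
  "slide": [
    [0, 0, 0],
    [0, 0, 0],
    [0, 0, 0],
    [0, 0, 0],
    [0, 0, 0],
    [0, 0, 0],
    [0, 0, 0],
    [0, 0, 0]
  ],
  "rotation": [
    [0, 0, 0],
    [0, 0, 0],
    [0, 0, 0],
    [0, 0, 0],
    [0, 0, 0],
    [0, 0, 0],
    [0, 0, 0],
    [0, 0, 0]
  ],
  "gripper": 0
}}

```text
clock: 15.75
eef_pos: [0.623, 0.0808, -0.0038]
tool_rot: [0.707, 0.707, 0.001, 0.001]
ft_force: [0.6, 0.0, 4.9]
grip_width: 0.0569
grasp_force: 64.9
```

Emit:
{"fn": "drive_tool", "kwargs": {
  "slide": [
    [0, 0, -0.06],
    [0, 0, -0.14],
    [0, 0, -0.22],
    [0, 0, -0.3],
    [-0.02, -0.04, -0.34],
    [-0.04, -0.12, -0.34],
    [-0.06, -0.22, -0.34],
    [-0.08, -0.32, -0.34]
  ],
  "rotation": [
    [0, 0, 0],
    [0, 0, 0],
    [0, 0, 0],
    [0, 0, 0],
    [0, 0, 0.02],
    [0, 0, 0.04],
    [0, 0, 0.05],
    [0, 0, 0.05]
  ]
}}

```text
clock: 16.75
eef_pos: [0.5395, 0.06, 0.0794]
tool_rot: [0.716, 0.698, -0.001, -0.001]
ft_force: [-0.1, 0.6, -2.5]
grip_width: 0.0565
grasp_force: 64.7
```

```bash
python3 -c "
from h import *
st(.4520,.0418,.03,88.4)"
```

```text
t 16.75 p [0.5395 0.06   0.0794] xang 88.53 w 0.0565 gf 64.7 F [-0.1  0.6 -2.5]
slide [-0.082 -0.347  0.199] rot [-0.005  0.001  0.005]
```

Emit:
{"fn": "drive_tool", "kwargs": {
  "slide": [
    [-0.03, -0.1, 0],
    [-0.05, -0.2, 0],
    [-0.07, -0.29, 0.03],
    [-0.08, -0.34, 0.08],
    [-0.082, -0.35, 0.14],
    [-0.082, -0.35, 0.18],
    [-0.082, -0.35, 0.2],
    [-0.082, -0.35, 0.2]
  ],
  "rotation": [
    [0, 0, 0],
    [0, 0, 0],
    [0, 0, 0],
    [0, 0, 0],
    [0, 0, 0],
    [0, 0, 0],
    [0, 0, 0],
    [0, 0, 0]
  ]
}}

```text
clock: 17.75
eef_pos: [0.4539, 0.0423, 0.03]
tool_rot: [0.716, 0.698, -0.0, -0.0]
ft_force: [0.8, -0.5, -3.6]
grip_width: 0.0569
grasp_force: 64.7
```

```bash
python3 -c "
from h import *
st(.4520,.0425,.0075,88.4)"
```

```text
t 17.75 p [0.4539 0.0423 0.03  ] xang 88.56 w 0.0569 gf 64.7 F [ 0.8 -0.5 -3.6]
slide [ 0.    -0.008  0.09 ] rot [-0.001  0.     0.006]
```

Emit:
{"fn": "drive_tool", "kwargs": {
  "slide": [
    [0, -0.004, 0.02],
    [0, -0.008, 0.04],
    [0, -0.008, 0.06],
    [0, -0.008, 0.08],
    [0, -0.008, 0.09],
    [0, -0.008, 0.09],
    [0, -0.008, 0.09],
    [0, -0.008, 0.09]
  ],
  "rotation": [
    [0, 0, 0],
    [0, 0, 0],
    [0, 0, 0],
    [0, 0, 0],
    [0, 0, 0],
    [0, 0, 0],
    [0, 0, 0],
    [0, 0, 0]
  ]
}}

```text
clock: 18.75
eef_pos: [0.4523, 0.0424, 0.0079]
tool_rot: [0.716, 0.698, 0.0, 0.0]
ft_force: [0.9, 0.5, -3.7]
grip_width: 0.0574
grasp_force: 64.7
```

Emit:
{"fn": "drive_tool", "kwargs": {
  "slide": [
    [0, 0, 0],
    [0, 0, 0],
    [0, 0, 0],
    [0, 0, 0],
    [0, 0, 0],
    [0, 0, -0.04],
    [0, 0, -0.12],
    [0, 0, -0.22]
  ],
  "rotation": [
    [0, 0, 0],
    [0, 0, 0],
    [0, 0, 0],
    [0, 0, 0],
    [0, 0, 0],
    [0, 0, 0],
    [0, 0, 0],
    [0, 0, 0]
  ],
  "gripper": 1
}}

```text
clock: 19.75
eef_pos: [0.4517, 0.0424, 0.0635]
tool_rot: [0.716, 0.698, -0.0, -0.0]
ft_force: [0.1, 0.5, -0.0]
grip_width: 0.0854
grasp_force: 0.0
```

```bash
python3 -c "
from h import *
st(.6235,-.0015,.105,90)"
```

```text
t 19.75 p [0.4517 0.0424 0.0635] xang 88.57 w 0.0854 gf 0.0 F [ 0.1  0.5 -0. ]
slide [-0.158  0.691 -0.167] rot [-0.002  0.    -0.05 ]
```

Emit:
{"fn": "drive_tool", "kwargs": {
  "slide": [
    [0, 0.02, -0.12],
    [-0.02, 0.1, -0.167],
    [-0.05, 0.22, -0.167],
    [-0.08, 0.36, -0.167],
    [-0.11, 0.5, -0.167],
    [-0.14, 0.62, -0.167],
    [-0.158, 0.69, -0.167],
    [-0.158, 0.69, -0.167]
  ],
  "rotation": [
    [0, 0, 0],
    [0, 0, 0],
    [0, 0, 0],
    [0, 0, -0.02],
    [0, 0, -0.04],
    [0, 0, -0.05],
    [0, 0, -0.05],
    [0, 0, -0.05]
  ]
}}

```text
clock: 20.75
eef_pos: [0.6244, -0.0018, 0.1046]
tool_rot: [0.707, 0.707, 0.0, 0.0]
ft_force: [-0.8, 0.4, 0.2]
grip_width: 0.0858
grasp_force: 0.0
```

```bash
python3 - <<'E'
from h import *
st(.6235,-.0015,-.003,90)
c=cam('wrist'); save(c,'w6'); P=pts(c); p=bot.get_obs()["eef_pos"]
m=(P[...,2]>.049)&(P[...,2]<.058)&(abs(P[...,0]-.6235)<.035)&(abs(P[...,1]+.0015)<.035); print(m.sum(),np.percentile(P[m],[1,50,99],0).round(4))
t=cam('top'); save(t,'t6'); cv2.imwrite('pics/t6z.png',cv2.resize(t["image"][150:265,175:330,::-1],None,fx=4,fy=4))
E
```

```text
t 20.75 p [ 0.6244 -0.0018  0.1046] xang 89.96 w 0.0858 gf 0.0 F [-0.8  0.4  0.2]
slide [ 0.001 -0.004  0.43 ] rot [ 0.001 -0.    -0.001]
3082 [[ 6.052e-01 -2.100e-02  5.090e-02]
 [ 6.243e-01 -5.000e-04  5.420e-02]
 [ 6.439e-01  1.830e-02  5.580e-02]]
```

View pics/w6.png

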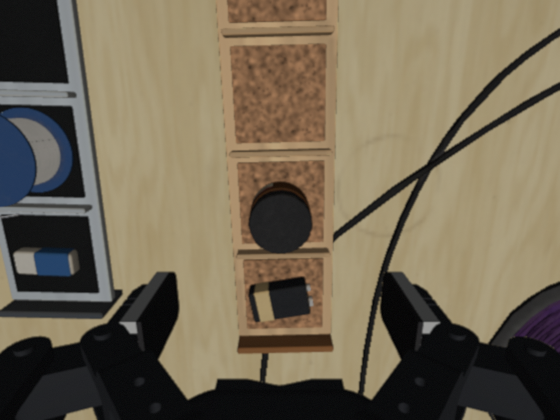

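Wrist view: jar at (282,220), battery (282,300) with terminals toward +x, turned a few degrees; the reel and eraser stand in the metal bays at left.

Emit:
{"fn": "drive_tool", "kwargs": {
  "slide": [
    [0, 0, 0.07],
    [0.002, 0, 0.17],
    [0.002, 0, 0.27],
    [0.002, 0, 0.35],
    [0.002, 0, 0.41],
    [0.002, 0, 0.425],
    [0.002, 0, 0.425],
    [0.002, 0, 0.425]
  ],
  "rotation": [
    [0, 0, 0],
    [0, 0, 0],
    [0, 0, 0],
    [0, 0, 0],
    [0, 0, 0],
    [0, 0, 0],
    [0, 0, 0],
    [0, 0, 0]
  ]
}}

```text
clock: 21.85
eef_pos: [0.6243, -0.0009, -0.0008]
tool_rot: [0.707, 0.707, 0.001, 0.001]
ft_force: [0.1, 0.1, -0.3]
grip_width: 0.085
grasp_force: 0.0
```

Emit:
{"fn": "drive_tool", "kwargs": {
  "slide": [
    [0, 0, 0],
    [0, 0, 0],
    [0, 0, 0],
    [0, 0, 0],
    [0, 0, 0],
    [0, 0, 0],
    [0, 0, 0],
    [0, 0, 0]
  ],
  "rotation": [
    [0, 0, 0],
    [0, 0, 0],
    [0, 0, 0],
    [0, 0, 0],
    [0, 0, 0],
    [0, 0, 0],
    [0, 0, 0],
    [0, 0, 0]
  ],
  "gripper": 0
}}

```text
clock: 22.85
eef_pos: [0.624, -0.0009, -0.0012]
tool_rot: [0.707, 0.707, 0.0, 0.0]
ft_force: [-0.3, 0.4, 5.8]
grip_width: 0.041
grasp_force: 61.1
```

Emit:
{"fn": "drive_tool", "kwargs": {
  "slide": [
    [0, 0, -0.06],
    [0, 0, -0.14],
    [0, 0, -0.22],
    [0, 0, -0.3],
    [0.04, -0.04, -0.36],
    [0.1, -0.12, -0.36],
    [0.18, -0.22, -0.36],
    [0.26, -0.32, -0.36]
  ],
  "rotation": [
    [0, 0, 0],
    [0, 0, 0],
    [0, 0, 0],
    [0, 0, 0],
    [0, 0, 0.02],
    [0, 0, 0.04],
    [0, 0, 0.05],
    [0, 0, 0.05]
  ]
}}

```text
clock: 23.85
eef_pos: [0.5416, 0.0652, 0.0882]
tool_rot: [0.716, 0.698, -0.0, -0.001]
ft_force: [0.6, -0.2, -1.5]
grip_width: 0.0412
grasp_force: 60.7
```

```bash
python3 -c "
from h import *
st(.4543,.1198,.035,88.4)"
```

```text
t 23.85 p [0.5416 0.0652 0.0882] xang 88.56 w 0.0412 gf 60.7 F [ 0.6 -0.2 -1.5]
slide [ 0.21  -0.354  0.213] rot [-0.002 -0.     0.006]
```

Emit:
{"fn": "drive_tool", "kwargs": {
  "slide": [
    [0.05, -0.07, 0],
    [0.1, -0.16, 0],
    [0.15, -0.25, 0],
    [0.19, -0.32, 0.03],
    [0.21, -0.354, 0.1],
    [0.21, -0.354, 0.17],
    [0.21, -0.354, 0.21],
    [0.21, -0.354, 0.21]
  ],
  "rotation": [
    [0, 0, 0],
    [0, 0, 0],
    [0, 0, 0],
    [0, 0, 0],
    [0, 0, 0],
    [0, 0, 0],
    [0, 0, 0],
    [0, 0, 0]
  ]
}}

```text
clock: 24.85
eef_pos: [0.4553, 0.1188, 0.0352]
tool_rot: [0.716, 0.698, -0.001, -0.001]
ft_force: [-0.0, -0.1, -1.4]
grip_width: 0.0411
grasp_force: 60.7
```

```bash
python3 -c "
from h import *
st(.4543,.1198,.010,88.4)"
```

```text
t 24.85 p [0.4553 0.1188 0.0352] xang 88.57 w 0.0411 gf 60.7 F [-0.  -0.1 -1.4]
slide [ 0.004 -0.004  0.101] rot [-0.004  0.001  0.006]
```

Emit:
{"fn": "drive_tool", "kwargs": {
  "slide": [
    [0.004, -0.004, 0.02],
    [0.004, -0.004, 0.05],
    [0.004, -0.004, 0.08],
    [0.004, -0.004, 0.09],
    [0.004, -0.004, 0.1],
    [0.004, -0.004, 0.1],
    [0.004, -0.004, 0.1],
    [0.004, -0.004, 0.1]
  ],
  "rotation": [
    [0, 0, 0],
    [0, 0, 0],
    [0, 0, 0],
    [0, 0, 0],
    [0, 0, 0],
    [0, 0, 0],
    [0, 0, 0],
    [0, 0, 0]
  ]
}}

```text
clock: 25.85
eef_pos: [0.4556, 0.1199, 0.0109]
tool_rot: [0.716, 0.698, 0.0, 0.0]
ft_force: [-1.2, 0.1, -0.9]
grip_width: 0.0412
grasp_force: 60.7
```

Emit:
{"fn": "drive_tool", "kwargs": {
  "slide": [
    [0, 0, 0],
    [0, 0, 0],
    [0, 0, 0],
    [0, 0, 0],
    [0, 0, 0],
    [0, 0, -0.04],
    [0, 0, -0.12],
    [0, 0, -0.22]
  ],
  "rotation": [
    [0, 0, 0],
    [0, 0, 0],
    [0, 0, 0],
    [0, 0, 0],
    [0, 0, 0],
    [0, 0, 0],
    [0, 0, 0],
    [0, 0, 0]
  ],
  "gripper": 1
}}

```text
clock: 26.85
eef_pos: [0.4551, 0.1197, 0.0665]
tool_rot: [0.716, 0.698, -0.0, -0.0]
ft_force: [0.3, -0.0, -0.6]
grip_width: 0.0856
grasp_force: 0.0
```

```bash
python3 -c "
from h import *
st(.6235,-.0735,.105,98)"
```

```text
t 26.85 p [0.4551 0.1197 0.0665] xang 88.57 w 0.0856 gf 0.0 F [ 0.3 -0.  -0.6]
slide [-0.756  0.693 -0.154] rot [-0.001  0.    -0.329]
```

Emit:
{"fn": "drive_tool", "kwargs": {
  "slide": [
    [0, 0.02, -0.12],
    [-0.08, 0.1, -0.154],
    [-0.22, 0.22, -0.154],
    [-0.37, 0.36, -0.154],
    [-0.52, 0.5, -0.154],
    [-0.66, 0.62, -0.154],
    [-0.756, 0.693, -0.154],
    [-0.756, 0.693, -0.154]
  ],
  "rotation": [
    [0, 0, 0],
    [0, 0, -0.05],
    [0, 0, -0.1],
    [0, 0, -0.17],
    [0, 0, -0.24],
    [0, 0, -0.3],
    [0, 0, -0.33],
    [0, 0, -0.33]
  ]
}}

```text
clock: 27.85
eef_pos: [0.6249, -0.0755, 0.1044]
tool_rot: [0.657, 0.754, 0.0, 0.0]
ft_force: [-0.5, -0.5, -1.1]
grip_width: 0.0855
grasp_force: 0.0
```

```bash
python3 - <<'E'
from h import *
c=cam('wrist'); P=pts(c)
m=((P[...,2]>.027)&(P[...,2]<.037)&(abs(P[...,0]-.6235)<.035)&(abs(P[...,1]+.0735)<.03)).astype(np.uint8)*255
k=max(cv2.findContours(m,cv2.RETR_EXTERNAL,cv2.CHAIN_APPROX_NONE)[0],key=cv2.contourArea)
r=cv2.minAreaRect((ray(c,k[:,0],.032)[:,:2]*1000).astype(np.float32)); print(r)
st(.6235,-.0735,-.010,98)
E
```

```text
((624.9503173828125, -73.47470092773438), (47.71162414550781, 27.780717849731445), 10.185144424438477)
t 27.9 p [ 0.6239 -0.0742  0.1043] xang 97.92 w 0.0854 gf 0.0 F [0.1 0.2 0.3]
slide [ 0.003 -0.001  0.457] rot [-0.    -0.001 -0.003]
```

Emit:
{"fn": "drive_tool", "kwargs": {
  "slide": [
    [0, 0, 0.07],
    [0.003, -0.002, 0.17],
    [0.003, -0.002, 0.27],
    [0.003, -0.002, 0.35],
    [0.003, -0.002, 0.41],
    [0.003, -0.002, 0.435],
    [0.003, -0.002, 0.435],
    [0.003, -0.002, 0.435]
  ],
  "rotation": [
    [0, 0, -0.03],
    [0, 0, -0.07],
    [0, 0, -0.07],
    [0, 0, -0.07],
    [0, 0, -0.07],
    [0, 0, -0.07],
    [0, 0, -0.07],
    [0, 0, -0.07]
  ]
}}

```text
clock: 28.9
eef_pos: [0.624, -0.0728, -0.0036]
tool_rot: [0.643, 0.766, 0.0, 0.001]
ft_force: [0.3, -0.5, 0.5]
grip_width: 0.0857
grasp_force: 0.0
```

Emit:
{"fn": "drive_tool", "kwargs": {
  "slide": [
    [0, 0, 0],
    [0, 0, 0],
    [0, 0, 0],
    [0, 0, 0],
    [0, 0, 0],
    [0, 0, 0],
    [0, 0, 0],
    [0, 0, 0]
  ],
  "rotation": [
    [0, 0, 0],
    [0, 0, 0],
    [0, 0, 0],
    [0, 0, 0],
    [0, 0, 0],
    [0, 0, 0],
    [0, 0, 0],
    [0, 0, 0]
  ],
  "gripper": 0
}}

```text
clock: 29.9
eef_pos: [0.624, -0.0729, -0.0038]
tool_rot: [0.643, 0.766, 0.0, 0.001]
ft_force: [0.2, -0.0, 5.7]
grip_width: 0.0439
grasp_force: 63.3
```

Emit:
{"fn": "drive_tool", "kwargs": {
  "slide": [
    [0, 0, -0.06],
    [0, 0, -0.14],
    [0, 0, -0.22],
    [0, 0, -0.3],
    [0.03, -0.02, -0.36],
    [0.09, -0.08, -0.4],
    [0.18, -0.16, -0.4],
    [0.28, -0.25, -0.4]
  ],
  "rotation": [
    [0, 0, 0],
    [0, 0, 0],
    [0, 0, 0],
    [0, 0, 0],
    [0, 0, 0.05],
    [0, 0, 0.1],
    [0, 0, 0.15],
    [0, 0, 0.2]
  ]
}}

```text
clock: 30.9
eef_pos: [0.5483, -0.0139, 0.0957]
tool_rot: [0.681, 0.732, -0.0, -0.0]
ft_force: [0.9, 0.1, -0.4]
grip_width: 0.0439
grasp_force: 62.7
```

```bash
python3 -c "
from h import *
st(.4550,.1977,.035,88.4)"
```

```text
t 30.9 p [ 0.5483 -0.0139  0.0957] xang 94.19 w 0.0439 gf 62.7 F [ 0.9  0.1 -0.4]
slide [ 0.871 -0.31   0.243] rot [-0.001 -0.001  0.202]
```

Emit:
{"fn": "drive_tool", "kwargs": {
  "slide": [
    [0.12, -0.04, 0],
    [0.26, -0.09, 0],
    [0.4, -0.14, 0],
    [0.55, -0.19, 0],
    [0.69, -0.24, 0],
    [0.81, -0.29, 0],
    [0.871, -0.31, 0.03],
    [0.871, -0.31, 0.06]
  ],
  "rotation": [
    [0, 0, 0.03],
    [0, 0, 0.06],
    [0, 0, 0.1],
    [0, 0, 0.14],
    [0, 0, 0.18],
    [0, 0, 0.2],
    [0, 0, 0.2],
    [0, 0, 0.2]
  ]
}}

```text
clock: 31.9
eef_pos: [0.4554, 0.1971, 0.0799]
tool_rot: [0.715, 0.699, -0.0, 0.0]
ft_force: [0.0, -0.2, -1.2]
grip_width: 0.044
grasp_force: 62.7
```

```bash
python3 -c "
from h import *
st(.4555,.1977,.0075,88.4)"
```

```text
t 31.9 p [0.4554 0.1971 0.0799] xang 88.67 w 0.044 gf 62.7 F [ 0.  -0.2 -1.2]
slide [0.003 0.001 0.29 ] rot [-0.     0.001  0.009]
```

Emit:
{"fn": "drive_tool", "kwargs": {
  "slide": [
    [0, 0, 0.05],
    [0, 0, 0.12],
    [0, 0, 0.19],
    [0, 0, 0.24],
    [0, 0, 0.27],
    [0, 0, 0.288],
    [0, 0, 0.288],
    [0, 0, 0.288]
  ],
  "rotation": [
    [0, 0, 0],
    [0, 0, 0],
    [0, 0, 0],
    [0, 0, 0],
    [0, 0, 0],
    [0, 0, 0],
    [0, 0, 0],
    [0, 0, 0]
  ]
}}

```text
clock: 32.9
eef_pos: [0.4564, 0.1968, 0.0089]
tool_rot: [0.716, 0.698, 0.0, 0.0]
ft_force: [-0.0, -1.0, -0.4]
grip_width: 0.044
grasp_force: 62.7
```

Emit:
{"fn": "drive_tool", "kwargs": {
  "slide": [
    [0, 0, 0],
    [0, 0, 0],
    [0, 0, 0],
    [0, 0, 0],
    [0, 0, 0],
    [0, 0, -0.04],
    [0, 0, -0.12],
    [0, 0, -0.22]
  ],
  "rotation": [
    [0, 0, 0],
    [0, 0, 0],
    [0, 0, 0],
    [0, 0, 0],
    [0, 0, 0],
    [0, 0, 0],
    [0, 0, 0],
    [0, 0, 0]
  ],
  "gripper": 1
}}

```text
clock: 33.9
eef_pos: [0.4556, 0.1965, 0.0642]
tool_rot: [0.716, 0.698, -0.0, -0.0]
ft_force: [1.0, 0.2, 0.1]
grip_width: 0.0858
grasp_force: 0.0
```

Emit:
{"fn": "drive_tool", "kwargs": {
  "slide": [
    [0, 0, -0.15],
    [0, 0, -0.35],
    [0, 0.1, -0.55],
    [0, 0.25, -0.7],
    [0, 0.4, -0.7],
    [0, 0.55, -0.7],
    [0, 0.7, -0.7],
    [0, 0.7, -0.7]
  ],
  "rotation": [
    [0, 0, 0],
    [0, 0, 0],
    [0, 0, 0],
    [0, 0, 0],
    [0, 0, 0],
    [0, 0, 0],
    [0, 0, 0],
    [0, 0, 0]
  ]
}}

```text
clock: 34.9
eef_pos: [0.6324, 0.1917, 0.2367]
tool_rot: [0.716, 0.698, -0.001, -0.0]
ft_force: [-0.2, -0.6, 0.0]
grip_width: 0.0852
grasp_force: 0.0
```

```bash
python3 - <<'E'
from h import *
st()
c=cam('top'); P=pts(c); cv2.imwrite('pics/t9.png',cv2.resize(c["image"][150:265,120:330,::-1],None,fx=3.5,fy=3.5,interpolation=cv2.INTER_CUBIC))
C=np.array([.453,.0808]); ey=np.array([.0295,.9996]); ex=np.array([ey[1],-ey[0]])
for n,b,z in(("battery",.117,.042),("jar",.039,.063),("reel",-.039,.065),("eraser",-.117,.038)):
    p=C+b*ey; m=((P[...,2]>z-.006)&(P[...,2]<.1)&(np.hypot(P[...,0]-p[0],P[...,1]-p[1])<.036)).astype(np.uint8)*255
    k=max(cv2.findContours(m,cv2.RETR_EXTERNAL,cv2.CHAIN_APPROX_NONE)[0],key=cv2.contourArea)
    r=cv2.minAreaRect((ray(c,k[:,0],z)[:,:2]*1000).astype(np.float32)); d=np.array(r[0])/1000-p
    q=P[m>0]; A=np.c_[q[:,:2]-q[:,:2].mean(0),np.ones(len(q))]; s=np.linalg.lstsq(A,q[:,2],rcond=None)[0]
    print(n,"off across/along mm",(d@ex*1e3).round(1),(d@ey*1e3).round(1),np.round(r[1],1),"z",s[2].round(4),"tilt",s[:2].round(2))
E
```

```text
t 34.9 p [0.6324 0.1917 0.2367] xang 88.48 w 0.0852 gf 0.0 F [-0.2 -0.6  0. ]Traceback (most recent call last):
  File "<stdin>", line 7, in <module>
ValueError: max() iterable argument is empty
```

View pics/t9.png

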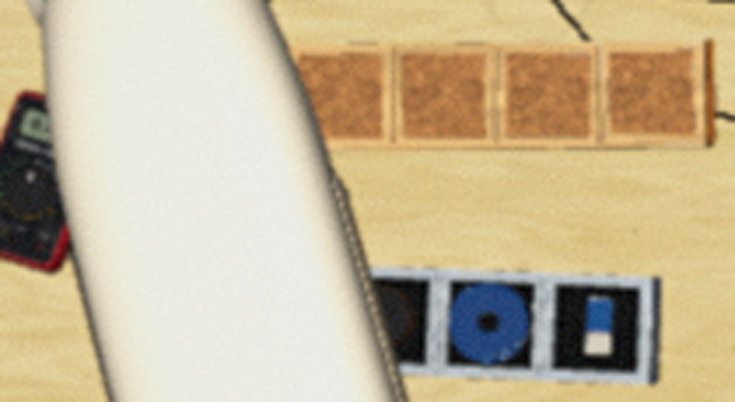

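The arm hides the left half; the reel (490,322) and eraser (600,325) are centred. Swing the arm to the right and look again.

Emit:
{"fn": "drive_tool", "kwargs": {
  "slide": [
    [-0.1, 0, 0],
    [-0.25, 0, 0],
    [-0.4, 0, 0],
    [-0.55, 0, 0],
    [-0.7, 0, 0],
    [-0.85, 0, 0],
    [-1, 0, 0],
    [-1, 0, 0]
  ],
  "rotation": [
    [0, 0, 0],
    [0, 0, 0],
    [0, 0, 0],
    [0, 0, 0],
    [0, 0, 0],
    [0, 0, 0],
    [0, 0, 0],
    [0, 0, 0]
  ]
}}

```text
clock: 35.95
eef_pos: [0.623, -0.0613, 0.2399]
tool_rot: [0.718, 0.697, 0.0, 0.001]
ft_force: [0.0, 0.6, -0.9]
grip_width: 0.0853
grasp_force: 0.0
```

Emit:
{"fn": "drive_tool", "kwargs": {
  "slide": [
    [-0.1, 0, 0],
    [-0.25, -0.05, 0],
    [-0.4, -0.1, 0],
    [-0.55, -0.2, 0],
    [-0.7, -0.3, 0],
    [-0.85, -0.4, 0],
    [-1, -0.5, 0],
    [-1, -0.5, 0]
  ],
  "rotation": [
    [0, 0, 0.1],
    [0, 0, 0.25],
    [0, 0, 0.4],
    [0, 0, 0.55],
    [0, 0, 0.7],
    [0, 0, 0.85],
    [0, 0, 0.9],
    [0, 0, 0.9]
  ]
}}

```text
clock: 36.95
eef_pos: [0.491, -0.306, 0.2396]
tool_rot: [0.855, 0.519, 0.0, 0.0]
ft_force: [0.2, 0.4, -0.2]
grip_width: 0.0851
grasp_force: 0.0
```

```bash
python3 - <<'E'
from h import *
st()
c=cam('top'); P=pts(c); cv2.imwrite('pics/t10.png',cv2.resize(c["image"][150:265,120:330,::-1],None,fx=3.5,fy=3.5,interpolation=cv2.INTER_CUBIC))
C=np.array([.453,.0808]); ey=np.array([.0295,.9996]); ex=np.array([ey[1],-ey[0]])
for n,b,z in(("battery",.117,.042),("jar",.039,.063),("reel",-.039,.065),("eraser",-.117,.038)):
    p=C+b*ey; m=((P[...,2]>z-.006)&(P[...,2]<.1)&(np.hypot(P[...,0]-p[0],P[...,1]-p[1])<.036)).astype(np.uint8)*255
    ks=cv2.findContours(m,cv2.RETR_EXTERNAL,cv2.CHAIN_APPROX_NONE)[0]
    if not ks: print(n,"none"); continue
    k=max(ks,key=cv2.contourArea)
    r=cv2.minAreaRect((ray(c,k[:,0],z)[:,:2]*1000).astype(np.float32)); d=np.array(r[0])/1000-p
    q=P[m>0]; A=np.c_[q[:,:2]-q[:,:2].mean(0),np.ones(len(q))]; s=np.linalg.lstsq(A,q[:,2],rcond=None)[0]
    print(n,"off across/along mm",(d@ex*1e3).round(1),(d@ey*1e3).round(1),np.round(r[1],1),"z",s[2].round(4),"tilt",s[:2].round(2))
E
```

```text
t 36.95 p [ 0.491  -0.306   0.2396] xang 62.55 w 0.0851 gf 0.0 F [ 0.2  0.4 -0.2]
battery off across/along mm 1.7 -2.5 [26.8 47.5] z 0.0423 tilt [-0.   -0.03]
jar off across/along mm 1.8 0.0 [40.3 37.7] z 0.0638 tilt [-0.01  0.01]
reel off across/along mm 0.7 1.8 [55.1 56.7] z 0.0656 tilt [-0.   -0.01]
eraser off across/along mm 2.5 0.0 [19.3 41.6] z 0.037 tilt [-0.03 -0.01]
```

View pics/t10.png

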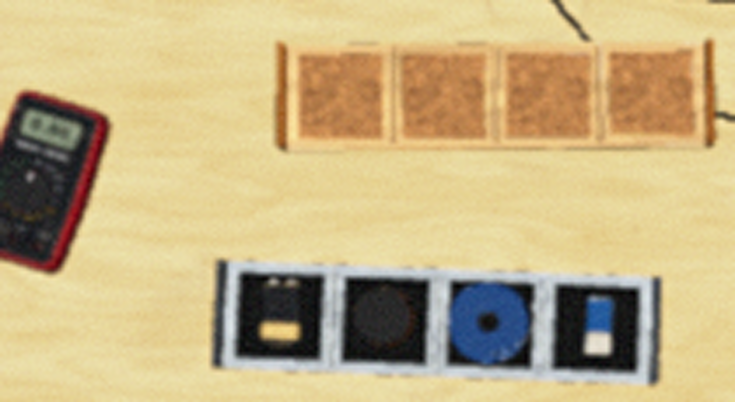

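The picture shows the battery (280,310), jar (385,318), reel (488,322) and eraser (600,325), each upright and within 3 mm of its bay centre. The multimeter hasn't moved.

```bash
python3 -c "
from workcell import bot
print(bot.job_done())"
```

```text
the job is handed in; nothing more can be done
None
```

All four supplies stand upright in the metal rack in reverse order (left to right: battery, jar, reel, eraser), each measured within about 3 mm of its bay centre; I left the multimeter and screwdriver alone and handed the job in at about 37 s, with no verdict returned.

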